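Make up two repair kits for welding machines

TASK

Make up the two repair kits: stand the circuit breaker and the short fat capacitor in the square tray, and the output socket and the tall slim capacitor in the long tray, each upright on the tray floor as it stands now on the bench. Also lay the switch plate flat in the long tray with its bare end tucked well under the sprung hold-down arm, so that the arm presses on the plate and the switch stays clear of it. Leave the box of screws where it is.

Things in the scene. Friction and masses are not known exactly. Their poses are not given: they have to be found in the camera images.
- square_tray: Shallow square aluminium tray, fixed to the bench, 150 x 150 mm outside, walls 4 mm thick and 16 mm high over the bench, floor 4 mm thick (inside 142 x 142 mm). Origin: centre of its underside, at bench height; z up. The two trays stand on either side of the stock; which is on which side varies.
- long_tray: Shallow aluminium tray, fixed, 300 (its x) x 150 mm (its y) outside; walls 4 mm thick, 16 mm high over the bench; floor 4 mm thick. Origin: centre of its underside, at bench height; z up. Its +x end, away from the robot, carries the hold-down arm on a dark hinge block (x 125 to 139, y -30 to 30 mm, 20 mm high). The part from x = -146 to -30 mm is free for socket and slim capacitor.
- hold_arm (a joint): Dark steel sprung arm of the long tray, rad: 0 down (start), grows as lifted (0.9 max); about 0.07 with the plate under it. Hinge at tray x 125 mm. Its pressing bar, 42 mm long across the tray, lies at tray x 80 mm, 2 mm over the floor, pulled down with 1.7 N. From it a lip rises towards -x to x 46 mm, underside there 14 mm over the floor: slide the plate in below it towards +x.
- breaker: White two-pole circuit breaker standing on its back, blue toggle on top: base 80 mm (x) x 36 mm (y) x 46 mm high, middle part 45 mm (x) x 36 mm (y) up to 66 mm, toggle to 73 mm. Flat sides 36 mm apart in y to grip. Origin: centre of its underside, z up. About 0.2 kg.
- fat_capacitor: Short fat can capacitor standing upright, blue sleeve with silver top: 50 mm diameter, 50 mm tall (two small terminal tabs to 54 mm). Origin: centre of its underside, z up along its axis. About 0.14 kg.
- slim_capacitor: Tall slim can capacitor standing upright, blue sleeve with silver top: 30 mm diameter, 75 mm tall (tabs to 79 mm). Origin: centre of its underside, z up along its axis. About 0.08 kg.
- socket: Black welding output socket standing on its flange: square flange 50 x 50 x 6 mm, round body 38 mm diameter from 6 to 48 mm high, thin brass stud 13 mm diameter on top up to 58 mm. Grip it by the round body. Origin: centre of its underside, z up. About 0.16 kg.
- switch_plate: Aluminium plate 120 (x) x 50 (y) x 5 mm, lying flat; on it near its -x end a black switch housing 30 (x) x 24 mm (y), from 5 to 35 mm high (rocker to 37), centred at x = -43 mm. Bare end: +x (x -28 to 60 mm); it goes under the arm with +x along the tray's +x. Grip the housing's sides, 24 mm apart in y. Origin: centre of the plate's underside, z up. About 0.09 kg.
- screw_box: Bystander: open clear plastic box of screws, 70 mm (x) x 110 mm (y) x 40 mm high, loose, beyond the stock. Origin: centre of its underside. Leave it where it is.
Mind the look-alikes: they are no part of the job. Leave any brown or turquoise look-alike of the socket alone.

How it is judged:
By the outcome, as a careful person would: the job done as asked, in the order asked, and still so for the second after the job is handed in, with the robot touching nothing.
It also fails if it takes over 131 s, if anything falls off the work surface, if the arm or the gripper's body presses on something with over 40 N, if the wrist force passes 120 N, or if a joint passes its speed limit or range.

ROBOT

A 6-joint arm with a two-finger parallel gripper is mounted at the origin on the work surface. World frame = base frame: x ahead of the robot, y to its left, z up, the work surface at z = 0. Lengths are in m, angles in rad, forces in N, time in s.
With the tool pointing down it reaches from about 0.275 to 0.75 m from the base axis. Payload 10.2 kg.
Tool frame: the origin (TCP) lies midway between the tips of the shut fingers; the grasp point (between the pads) lies 19 mm behind it; z points along the fingers, y is the line along which they close (so a half turn about z gives the same grasp; the last joint's range is limited). The gripper opens to 85 mm and grips with 20 to 120 N. Pads are 22 mm wide; open, the fingers measure 114 mm over their backs; the gripper's body (76 mm by 85 mm) begins 54 mm behind the grasp point. The pads swing forward as they close: fully open they stand 13 mm farther back than shut.
Start: joints at [1.11, 0.313, 1.498, -0, 1.331, -0.223], TCP at [0.124, 0.51, 0.231] pointing down, gripper open.
Joint ranges: [-2.94, 2.94], [-0.97, 2.17], [0.19, 2.56], [-1.23, 4.37], [0.02, 3.11], [-2.88, 2.88]. Speed limits (rad/s): [2.39, 2.39, 3.01, 3.14, 3.14, 3.14].

INTERFACE

Orientations are given as [roll, pitch, yaw] about the fixed x, y, z axes, in that order (R = Rz(yaw) Ry(pitch) Rx(roll)).
In Python, from rig import read_state, grab_frame, camera_model, sign_off, spot_in, masks_of gives the robot as it stands.
- The arm moves only by the tool apply_moves, never from a script. Its argument "targets" is a list of rows, each a list of 5 numbers: the shift along the tool's x, y, z normalised to -1 to 1, where 1 is 120 mm, then the turn about the tool's z normalised to -1 to 1, where 1 is 360 degrees, then the closure, from -1 (fully open) to 1 (shut). In form: [[dx, dy, dz, twist, gripper], ...]. A call has 1 to 20 rows; each row is the pose to reach, as a shift and turn from the pose commanded when the call began, along the tool's axes at that moment, turning the shorter way round; what a row does not reach only later rows make up. A row lasts 1/8 s, in which the tool goes at most 62.5 mm and 10.7 degrees, less where a joint would pass 70% of its speed; a pose out of reach is approached as far as the arm can. A call with a number of a shift or a turn outside -1 to 1 is refused whole. A call with a gripper value outside its range is refused whole. The fingers move at their own pace and stop on an object; the grip force is fixed at half the most. Time passes only in rows, so rows that repeat a pose let the fingers close. It gives the time, the measured TCP pose, the force, the opening and the grip force at its end, in the units of the state.
- read_state(): the state, without advancing time (a new reading comes with each control period).
- grab_frame(name): name is "scene" or "top" or "wrist"; returns (picture, depth): 480x640x3 uint8, red, green, blue; 480x640 float32, m along the optical axis (not along the pixel's ray), 0 where there is no reading.
- camera_model(name): a dict with "K" (3x3 intrinsics, pixels), "R" (3x3) and "t" (3): a world point X has camera coordinates R X + t. Camera axes: x right, y down, z forward; pixel columns grow to the right and rows downward; lengths in m; the calibration is good to about 2 mm. A picture is of the moment at which its call begins: read the wrist's pose just before it. camera_model takes no time and is no camera call; for the wrist camera it gives the pose at the moment of the call.
- sign_off(): hands the job in; it is judged then, once.
Trained networks look in the newest picture that a camera, given by its name, has taken for a name from the list of things; names that differ only in an ending like _2 or _b are one class to them, and where a whole thing is asked for, a point or a joint stands for the part that bears it (a point fixed in the world has none). Each returns a list of dicts, best first, with "p" (0 to 1); they miss things now and then, are a little off and sometimes report something else, mostly with a low value. They report only what shows in the picture. A call takes as long as a camera call. They do not tell look-alikes from the thing itself.
- spot_in(camera, target): "xyz" ([x, y, z] in m, in the coordinates of the camera as it stood for that picture, good to about 4 mm: the middle of the surface that is visible of it).
- masks_of(camera, target): "mask" (480x640 bool, what is visible of it).
The state is a dict: "time": time; "joint_positions": joint angles; "joint_vel": joint speeds; "joint_torque": joint torques, N m; "eef_pos": TCP position; "eef_rot": TCP orientation; "force": force on the tool from outside, world axes, zero at the start; "wrist_torque": the same for the moment, N m; "gripper_width": finger opening in m; "grasp_force": force on a finger pad.
Only numpy, scipy, OpenCV 4.12 (cv2) and the standard library are available. Lean on these libraries where they do the work, as an engineer would, in place of code of your own. Each camera call takes 0.05 s, during which the arm holds its last target. There are 200 camera calls.

## Working session

There is one attempt and no reset: what is moved stays moved. The work goes in short steps, Python scripts to look and compute and a tool call to move; the robot and the scene stay as the last step left them, time stands still between calls to the robot, and variables do not carry over. Pictures are saved under pics/ and viewed, at most 14 in all, crops included, and the job is handed in when it is done.

Besides the shell and the picture viewer there is one more tool, called after "Emit:" by a JSON object that holds its "name" and its "arguments", one argument or row to a line. apply_moves: Moves the arm, as the interface text tells. Its arguments: {"type":"object","properties":{"targets":{"type":"array"}},"required":["targets"]}

```bash
mkdir -p pics; ls
cat > h.py <<'E'
import numpy as np, cv2
from rig import *
def snap(n,fn=None):
    m=camera_model(n); im,d=grab_frame(n)
    if fn: cv2.imwrite('pics/'+fn,im[:,:,::-1])
    return im,d,{k:np.array(m[k]) for k in m if k in('K','R','t')}
def w(m,p): return m['R'].T@(np.array(p)-m['t'])
def cloud(d,m,mask=None):
    v,u=np.nonzero((d>0)&(mask if mask is not None else True)); z=d[v,u]
    K=m['K']; P=np.c_[(u-K[0,2])/K[0,0]*z,(v-K[1,2])/K[1,1]*z,z]
    return (P-m['t'])@m['R']
E
python3 - <<'E'
from h import *
np.set_printoptions(precision=3,suppress=True)
s=read_state();print(s['time'],s['eef_pos'],s['eef_rot'])
for c in('top','scene'):
    im,d,m=snap(c,c+'0.png')
    np.savez(c+'0.npz',im=im,d=d,**m)
    if c=='top':
      for t in 'square_tray long_tray breaker fat_capacitor slim_capacitor socket switch_plate screw_box'.split():
        for o in masks_of(c,t)[:3]:
            if o['p']<.2: continue
            P=cloud(d,m,o['mask']); 
            if len(P)<20: continue
            zt=np.percentile(P[:,2],97); T=P[P[:,2]>.003]
            r=cv2.minAreaRect((P[:,:2]*1000).astype(np.float32))
            v,u=np.nonzero(o['mask'])
            print(t,round(o['p'],2),'mean',P.mean(0),'ztop',zt,'px',u.mean(),v.mean(),'rect',np.round(np.array(r[0]+r[1]+(r[2],)),1))
E
```

```text
pics
0.0 [0.124 0.51  0.231] [-3.14  -0.     2.904]
square_tray 0.96 mean [ 0.523 -0.34   0.006] ztop 0.017639671105140607 px 499.1922060766182 253.67784015852047 rect [ 521.8 -341.2  152.   157.5    6.1]
long_tray 0.61 mean [0.517 0.338 0.006] ztop 0.018928399091669188 px 150.4486033519553 252.60909816440542 rect [519.1 336.7 300.6 152.6   6. ]
breaker 0.74 mean [ 0.426 -0.097  0.058] ztop 0.07426520770059589 px 378.4201877934272 301.7112676056338 rect [427.6 -98.9  80.2  38.7  85.6]
fat_capacitor 0.9 mean [ 0.566 -0.102  0.049] ztop 0.05467569488701726 px 380.7685664939551 226.8929188255613 rect [ 567.3 -103.5   46.1   48.3   57.3]
fat_capacitor 0.45 mean [ 0.523 -0.341  0.006] ztop 0.017596925706108976 px 499.2512069252539 253.5904777759281 rect [ 522.9 -341.4  149.8  157.6    6.1]
slim_capacitor 0.66 mean [0.669 0.009 0.061] ztop 0.07903853479767568 px 322.2634730538922 170.40419161676647 rect [673.3   8.   28.7  28.9   0.9]
socket 0.95 mean [0.27  0.221 0.028] ztop 0.058113212119685356 px 204.1955958549223 385.6515544041451 rect [265.5 225.6  51.7  53.   26. ]
socket 0.78 mean [0.364 0.176 0.03 ] ztop 0.05882015035436587 px 230.026825633383 334.1028315946349 rect [362.4 180.2  50.1  48.9  73.3]
socket 0.76 mean [ 0.343 -0.154  0.03 ] ztop 0.05849820933095397 px 407.15 346.8191176470588 rect [ 341.3 -159.4   50.    52.7   11.1]
switch_plate 0.63 mean [0.568 0.089 0.009] ztop 0.037500480382828834 px 279.9815789473684 227.4875 rect [569.1  88.6 119.6  50.7  86.3]
screw_box 0.58 mean [0.757 0.16  0.016] ztop 0.041107112277856794 px 245.6172990616075 131.40799673602612 rect [762.4 162.1 121.5  86.8  82.4]
screw_box 0.53 mean [0.594 0.344 0.017] ztop 0.027050499793746272 px 147.3444676409186 211.94572025052193 rect [602.8 343.9  78.8  47.8   3.8]
```

View pics/top0.png

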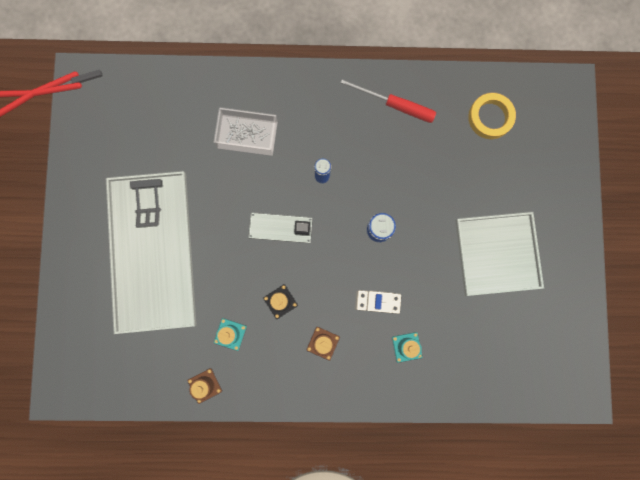

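View pics/scene0.png

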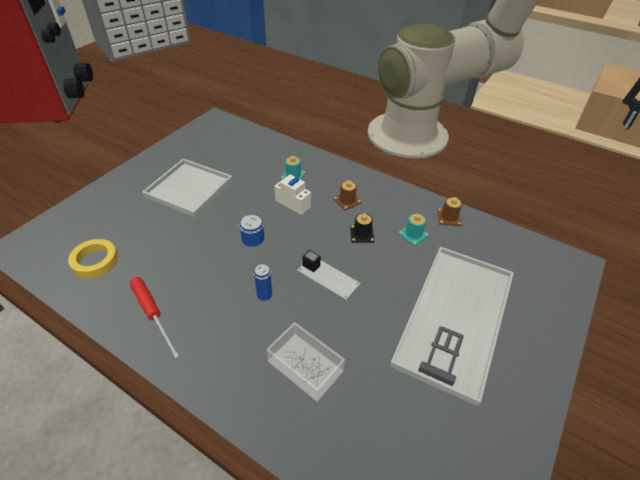

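The black socket (top px 280,302) is the target, with brown and turquoise look-alikes around it. The plate's bare end points left (+y), with the housing at px (302,228). The arm sits at the far (+x) end of the long tray, on the left. Next I'll get precise poses from the saved depth.

```bash
cat > fit.py <<'E'
from h import *
np.set_printoptions(precision=4,suppress=True)
f=np.load('top0.npz');m={k:f[k] for k in('K','R','t')}
P=cloud(f['d'],m)
def sel(c,r,z0,z1):
    return P[(np.hypot(*(P[:,:2]-c).T)<r)&(P[:,2]>z0)&(P[:,2]<z1)]
def rect(n,c,r,z0,z1):
    Q=sel(np.array(c),r,z0,z1); R=cv2.minAreaRect((Q[:,:2]*1000).astype(np.float32))
    print(n,len(Q),'rect c',np.round(R[0],1),'size',np.round(R[1],1),'ang',round(R[2],1),'mean',Q.mean(0))
K=m['K']
def px(u,v,z):  # world at height z
    d=m['R'].T@np.array([(u-K[0,2])/K[0,0],(v-K[1,2])/K[1,1],1]); o=-m['R'].T@m['t']
    return o+d*(z-o[2])/d[2]
print('cam',px(320,240,0),-m['R'].T@m['t'])
s=px(280,302,.055);print('sock',s)
print('bench z',np.median(sel(np.array([.45,.0]),.04,-.02,.02)[:,2]))
rect('sock top',s[:2],.03,.05,.065); rect('sock shoulder',s[:2],.04,.043,.065);rect('sock flange',s[:2],.045,.003,.07)
rect('brk base',[.427,-.099],.06,.04,.05);rect('brk mid',[.427,-.099],.06,.06,.07);rect('brk all',[.427,-.099],.06,.03,.08)
rect('fat top',[.567,-.103],.04,.047,.06);rect('slim top',[.67,.008],.03,.07,.085)
rect('plate',[.569,.089],.075,.0025,.02);rect('house',[.569,.089],.075,.028,.04)
rect('sq wall',[.522,-.341],.12,.012,.02)
rect('sq all',[.522,-.341],.12,.002,.03)
rect('long wall',[.518,.337],.19,.0125,.0185);rect('long all',[.518,.337],.19,.002,.03)
rect('hinge',[.60,.344],.1,.021,.04)
E
python3 fit.py
```

```text
cam [0.5458 0.0107 0.    ] [0.4155 0.0239 1.0118]
sock [0.4236 0.0832 0.055 ]
bench z 0.0011074780755276927
sock top 90 rect c [425.   85.4] size [31.2 33.3] ang 56.9 mean [0.425  0.0844 0.0543]
sock shoulder 331 rect c [425.5  85.5] size [36.6 36.2] ang 44.8 mean [0.4252 0.0856 0.0496]
sock flange 782 rect c [422.8  82.1] size [83.9 83.2] ang 60.9 mean [0.4245 0.0834 0.0247]
brk base 339 rect c [426.1 -98.8] size [80.2 35.6] ang 85.4 mean [ 0.4264 -0.0954  0.0463]
brk mid 382 rect c [426.2 -98.8] size [45.1 35.9] ang 85.4 mean [ 0.4261 -0.0992  0.0663]
brk all 855 rect c [426.1 -98.8] size [80.2 35.8] ang 85.2 mean [ 0.4263 -0.0966  0.0588]
fat top 526 rect c [ 567.7 -105. ] size [47.7 48. ] ang 46.0 mean [ 0.5677 -0.1051  0.0509]
slim top 208 rect c [673.3   8.5] size [28.6 27.8] ang 0.5 mean [0.673  0.0084 0.0756]
plate 1779 rect c [569.1  88.9] size [145.7 148.8] ang 63.9 mean [0.5684 0.0928 0.0049]
house 198 rect c [565.8  45.3] size [29.7 23.7] ang 86.0 mean [0.5653 0.0452 0.0357]
sq wall 744 rect c [ 522.6 -339. ] size [150.3 152.2] ang 6.0 mean [ 0.5249 -0.3406  0.0162]
sq all 7421 rect c [ 521.9 -341.3] size [237.2 237.9] ang 0.1 mean [ 0.5211 -0.3404  0.0058]
long wall 1367 rect c [518.9 336.4] size [300.6 151.8] ang 6.0 mean [0.5417 0.3415 0.0156]
long all 15149 rect c [518.4 336.6] size [378.7 375.4] ang 34.2 mean [0.5161 0.3352 0.0058]
hinge 191 rect c [609.3 343. ] size [ 91.4 143.8] ang 8.8 mean [0.5921 0.3428 0.0238]
```

```bash
cat > plan.py <<'E'
from h import *
import sys, math
def plan(wps,start=None):
    s=read_state()
    if start is None:
        p=np.array(s['eef_pos']);y=s['eef_rot'][2]
        print('t',round(s['time'],2),'at',np.round(p,4),'yaw',round(math.degrees(y),1),'w',round(s['gripper_width'],4),'tilt',np.round(s['eef_rot'][:2],3))
    else: p=np.array(start[:3]);y=math.radians(start[3])
    for wp in wps:
        g=np.array(wp[:3],float);yg=math.radians(wp[3])
        dy=(yg-y+math.pi)%(2*math.pi)-math.pi
        for n in range(1,12):
            st=(g-p)/n
            if all(max(abs(np.array(ax(yy))@st))<=.12 for yy in ((y,yg) if n>1 else (y,))): break
        for i in range(n):
            r=np.array(ax(y))@st/.12
            print('  ',np.round(r,3),'twist',round(-dy/2/math.pi if i==0 else 0,4))
            p=p+st; y=yg
        print('  -- at',wp)
def ax(y): c,s=math.cos(y),math.sin(y); return [[c,s,0],[s,-c,0],[0,0,-1]]
E
python3 -c "
from plan import *
plan([(.426,-.0988,.14,85.4),(.426,-.0988,.018,85.4),(.426,-.0988,.12,85.4),(.4895,-.3434,.12,96),(.4895,-.3434,.026,96)])"
```

```text
t 0.5 at [0.1237 0.5102 0.2312] yaw 166.4 w 0.0852 tilt [-3.141  0.   ]
   [-0.729 -0.868  0.152] twist 0.2249
   [-0.971  0.584  0.152] twist 0
   [-0.971  0.584  0.152] twist 0
   [-0.971  0.584  0.152] twist 0
   [-0.971  0.584  0.152] twist 0
  -- at (0.426, -0.0988, 0.14, 85.4)
   [0.    0.    0.508] twist -0.0
   [0.    0.    0.508] twist 0
  -- at (0.426, -0.0988, 0.018, 85.4)
   [ 0.    0.   -0.85] twist -0.0
  -- at (0.426, -0.0988, 0.12, 85.4)
   [-0.663  0.23   0.   ] twist -0.0294
   [-0.694  0.104  0.   ] twist 0
   [-0.694  0.104  0.   ] twist 0
  -- at (0.4895, -0.3434, 0.12, 96)
   [0.    0.    0.783] twist -0.0
  -- at (0.4895, -0.3434, 0.026, 96)
```

Emit:
{"name": "apply_moves", "arguments": {
  "targets": [
    [-0.18,-0.217,0.038,0.03,-1],
    [-0.36,-0.434,0.076,0.06,-1],
    [-0.54,-0.65,0.114,0.09,-1],
    [-0.729,-0.868,0.152,0.12,-1],
    [-0.729,-0.868,0.152,0.15,-1],
    [-0.729,-0.868,0.152,0.18,-1],
    [-0.729,-0.868,0.152,0.205,-1],
    [-0.729,-0.868,0.152,0.2249,-1],
    [-0.729,-0.868,0.152,0.2249,-1]
  ]
}}

```text
time: 1.62
eef_pos: [0.1842, 0.3884, 0.2131]
eef_rot: [3.142, -0.0, 1.492]
force: [1.0, 0.2, 0.6]
gripper_width: 0.0857
grasp_force: 0.0
```

Emit:
{"name": "apply_moves", "arguments": {
  "targets": [
    [-0.35,0.2,0.05,0,-1],
    [-0.7,0.4,0.1,0,-1],
    [-0.971,0.584,0.152,0,-1]
  ]
}}

```text
time: 2.0
eef_pos: [0.2451, 0.2653, 0.1948]
eef_rot: [3.141, -0.0, 1.494]
force: [1.6, 0.4, 0.3]
gripper_width: 0.0853
grasp_force: 0.0
```

Emit:
{"name": "apply_moves", "arguments": {
  "targets": [
    [-0.35,0.2,0.05,0,-1],
    [-0.7,0.4,0.1,0,-1],
    [-0.971,0.584,0.152,0,-1]
  ]
}}

```text
time: 2.38
eef_pos: [0.3058, 0.1433, 0.1766]
eef_rot: [3.141, -0.0, 1.493]
force: [0.3, 0.9, -0.4]
gripper_width: 0.0853
grasp_force: 0.0
```

Emit:
{"name": "apply_moves", "arguments": {
  "targets": [
    [-0.35,0.2,0.05,0,-1],
    [-0.7,0.4,0.1,0,-1],
    [-0.971,0.584,0.152,0,-1]
  ]
}}

```text
time: 2.75
eef_pos: [0.3664, 0.0214, 0.1583]
eef_rot: [3.141, 0.0, 1.493]
force: [-0.5, 0.5, -0.1]
gripper_width: 0.0854
grasp_force: 0.0
```

Emit:
{"name": "apply_moves", "arguments": {
  "targets": [
    [-0.35,0.2,0.05,0,-1],
    [-0.7,0.4,0.1,0,-1],
    [-0.971,0.584,0.152,0,-1],
    [-0.971,0.584,0.152,0,-1],
    [-0.971,0.584,0.152,0,-1]
  ]
}}

```text
time: 3.38
eef_pos: [0.4259, -0.0981, 0.14]
eef_rot: [-3.141, -0.0, 1.492]
force: [-0.0, -0.4, 0.4]
gripper_width: 0.0857
grasp_force: 0.0
```

```bash
python3 -c "
from plan import *
plan([(.426,-.0988,.14,85.4),(.426,-.0988,.022,85.4)])
snap('wrist','w1.png')"
```

```text
t 3.38 at [ 0.4259 -0.0981  0.14  ] yaw 85.5 w 0.0857 tilt [-3.141 -0.   ]
   [-0.006  0.001  0.   ] twist 0.0003
  -- at (0.426, -0.0988, 0.14, 85.4)
   [0.    0.    0.983] twist -0.0
  -- at (0.426, -0.0988, 0.022, 85.4)
```

View pics/w1.png

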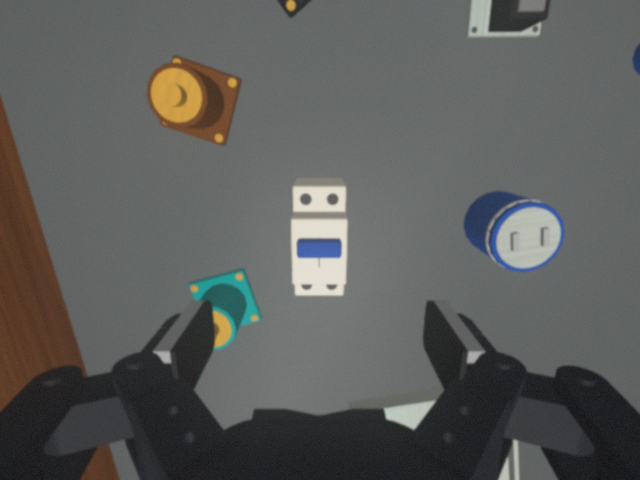

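Emit:
{"name": "apply_moves", "arguments": {
  "targets": [
    [-0.004,0,0.35,0,-1],
    [-0.004,0,0.7,0,-1],
    [-0.004,0,0.9,0,-1],
    [-0.004,0,0.983,0,-1],
    [-0.004,0,0.983,0,-1],
    [-0.004,0,0.983,0,1],
    [-0.004,0,0.983,0,1],
    [-0.004,0,0.983,0,1],
    [-0.004,0,0.983,0,1],
    [-0.004,0,0.983,0,1],
    [-0.004,0,0.983,0,1],
    [-0.004,0,0.983,0,1]
  ]
}}

```text
time: 4.92
eef_pos: [0.4267, -0.0993, 0.0228]
eef_rot: [3.14, 0.0, 1.491]
force: [-0.5, 0.3, 5.5]
gripper_width: 0.0355
grasp_force: 60.8
```

Emit:
{"name": "apply_moves", "arguments": {
  "targets": [
    [0,0,-0.2,0,1],
    [0,0,-0.5,0,1],
    [0,0,-0.8,0,1],
    [0,0,-0.8,0,1]
  ]
}}

```text
time: 5.42
eef_pos: [0.4272, -0.0995, 0.1199]
eef_rot: [3.137, 0.002, 1.491]
force: [-0.1, 0.1, -2.9]
gripper_width: 0.0355
grasp_force: 60.7
```

Emit:
{"name": "apply_moves", "arguments": {
  "targets": [
    [-0.22,0.08,0,-0.01,1],
    [-0.44,0.16,0,-0.02,1],
    [-0.663,0.23,0,-0.0294,1],
    [-0.663,0.23,0,-0.0294,1]
  ]
}}

```text
time: 5.92
eef_pos: [0.447, -0.1815, 0.1165]
eef_rot: [-3.14, -0.001, 1.674]
force: [0.1, -0.2, -2.3]
gripper_width: 0.0352
grasp_force: 60.6
```

Emit:
{"name": "apply_moves", "arguments": {
  "targets": [
    [-0.25,0.04,0,0,1],
    [-0.48,0.07,0,0,1],
    [-0.694,0.104,0,0,1]
  ]
}}

```text
time: 6.3
eef_pos: [0.4682, -0.2619, 0.1168]
eef_rot: [-3.14, -0.002, 1.675]
force: [-0.3, 0.2, -2.3]
gripper_width: 0.0352
grasp_force: 60.5
```

Emit:
{"name": "apply_moves", "arguments": {
  "targets": [
    [-0.25,0.04,0,0,1],
    [-0.48,0.07,0,0,1],
    [-0.694,0.104,0,0,1],
    [-0.694,0.104,0,0,1],
    [-0.694,0.104,0,0,1]
  ]
}}

```text
time: 6.92
eef_pos: [0.4893, -0.3423, 0.1171]
eef_rot: [-3.14, -0.002, 1.676]
force: [-0.4, 0.4, -2.3]
gripper_width: 0.0355
grasp_force: 60.6
```

```bash
python3 -c "
from plan import *
plan([(.4895,-.3434,.0272,96)])
print(read_state()['force'])"
```

```text
t 6.92 at [ 0.4893 -0.3423  0.1171] yaw 96.0 w 0.0355 tilt [-3.14e+00 -2.00e-03]
   [-0.009  0.001  0.749] twist 0.0
  -- at (0.4895, -0.3434, 0.0272, 96)
[-0.44070564  0.41130509 -2.30205132]
```

Emit:
{"name": "apply_moves", "arguments": {
  "targets": [
    [-0.009,0,0.3,0,1],
    [-0.009,0,0.55,0,1],
    [-0.009,0,0.68,0,1],
    [-0.009,0,0.735,0,1],
    [-0.009,0,0.749,0,1],
    [-0.009,0,0.749,0,1]
  ]
}}

```text
time: 7.68
eef_pos: [0.4901, -0.345, 0.0291]
eef_rot: [3.141, 0.001, 1.675]
force: [0.0, 0.6, -2.6]
gripper_width: 0.035
grasp_force: 60.6
```

Emit:
{"name": "apply_moves", "arguments": {
  "targets": [
    [0,0,0,0,-0.2],
    [0,0,0,0,-0.2],
    [0,0,0,0,-0.2],
    [0,0,0,0,-0.2],
    [0,0,-0.15,0,-0.2],
    [0,0,-0.45,0,-0.2],
    [0,0,-0.9,0,-0.6],
    [0,0,-0.9,0,-1],
    [0,0,-0.9,0,-1]
  ]
}}

```text
time: 8.8
eef_pos: [0.4896, -0.3445, 0.1365]
eef_rot: [-3.142, 0.0, 1.676]
force: [0.8, 0.7, -0.4]
gripper_width: 0.0854
grasp_force: 0.0
```

```bash
python3 -c "
from plan import *
plan([(.5677,-.105,.13,20),(.5677,-.105,.014,20),(.5677,-.105,.12,20),(.5591,-.3361,.12,6),(.5591,-.3361,.019,6)])"
```

```text
t 8.8 at [ 0.4896 -0.3445  0.1365] yaw 96.0 w 0.0854 tilt [-3.142  0.   ]
   [0.959 0.428 0.027] twist 0.2111
   [ 0.647 -0.827  0.027] twist 0
  -- at (0.5677, -0.105, 0.13, 20)
   [-0.     0.     0.967] twist -0.0
  -- at (0.5677, -0.105, 0.014, 20)
   [ 0.     0.    -0.883] twist -0.0
  -- at (0.5677, -0.105, 0.12, 20)
   [-0.363  0.893  0.   ] twist 0.0389
   [-0.136  0.954  0.   ] twist 0
  -- at (0.5591, -0.3361, 0.12, 6)
   [ 0.    -0.     0.842] twist -0.0
  -- at (0.5591, -0.3361, 0.019, 6)
```

Emit:
{"name": "apply_moves", "arguments": {
  "targets": [
    [0.3,0.14,0.01,0.03,-1],
    [0.6,0.28,0.02,0.06,-1],
    [0.959,0.428,0.027,0.09,-1],
    [0.959,0.428,0.027,0.12,-1],
    [0.959,0.428,0.027,0.15,-1],
    [0.959,0.428,0.027,0.18,-1],
    [0.959,0.428,0.027,0.21,-1],
    [0.959,0.428,0.027,0.235,-1],
    [0.959,0.428,0.027,0.25,-1],
    [0.959,0.428,0.027,0.25,-1]
  ]
}}

```text
time: 10.05
eef_pos: [0.5284, -0.2246, 0.132]
eef_rot: [-3.14, 0.002, 0.106]
force: [-0.3, 0.1, -0.2]
gripper_width: 0.0858
grasp_force: 0.0
```

```bash
python3 -c "
from plan import *
plan([(.5677,-.105,.13,6),(.5677,-.105,.015,6)])"
```

```text
t 10.05 at [ 0.5284 -0.2246  0.132 ] yaw 6.0 w 0.0858 tilt [-3.14e+00  2.00e-03]
   [ 0.431 -0.957  0.017] twist 0.0001
  -- at (0.5677, -0.105, 0.13, 6)
   [0.    0.    0.958] twist -0.0
  -- at (0.5677, -0.105, 0.015, 6)
```

Emit:
{"name": "apply_moves", "arguments": {
  "targets": [
    [0.15,-0.33,0.017,0,-1],
    [0.3,-0.66,0.017,0,-1],
    [0.431,-0.957,0.017,0,-1],
    [0.431,-0.957,0.017,0,-1],
    [0.431,-0.957,0.017,0,-1]
  ]
}}

```text
time: 10.68
eef_pos: [0.568, -0.1057, 0.1306]
eef_rot: [-3.141, 0.001, 0.106]
force: [0.1, -0.6, -0.3]
gripper_width: 0.0852
grasp_force: 0.0
```

Emit:
{"name": "apply_moves", "arguments": {
  "targets": [
    [0,0,0.35,0,-1],
    [0,0,0.7,0,-1],
    [0,0,0.9,0,-1],
    [0,0,0.95,0,-1],
    [0,0,0.95,0,-1],
    [0,0,0.95,0,1],
    [0,0,0.95,0,1],
    [0,0,0.95,0,1],
    [0,0,0.95,0,1],
    [0,0,0.95,0,1],
    [0,0,0.95,0,1]
  ]
}}

```text
time: 12.05
eef_pos: [0.5688, -0.1056, 0.0183]
eef_rot: [3.141, -0.002, 0.105]
force: [-0.4, 0.4, 5.7]
gripper_width: 0.0486
grasp_force: 62.2
```

Emit:
{"name": "apply_moves", "arguments": {
  "targets": [
    [0,0,-0.2,0,1],
    [0,0,-0.5,0,1],
    [0,0,-0.85,0,1],
    [0,0,-0.85,0,1],
    [0,0,-0.85,0,1]
  ]
}}

```text
time: 12.68
eef_pos: [0.5678, -0.1051, 0.1182]
eef_rot: [-3.141, 0.001, 0.105]
force: [0.8, 0.2, -1.0]
gripper_width: 0.0483
grasp_force: 62.2
```

```bash
python3 -c "
from plan import *
plan([(.5591,-.3361,.117,6),(.5591,-.3361,.0205,6)])"
```

```text
t 12.68 at [ 0.5678 -0.1051  0.1182] yaw 6.0 w 0.0483 tilt [-3.141e+00  1.000e-03]
   [-0.137  0.953  0.005] twist -0.0
   [-0.137  0.953  0.005] twist 0
  -- at (0.5591, -0.3361, 0.117, 6)
   [0.    0.    0.804] twist -0.0
  -- at (0.5591, -0.3361, 0.0205, 6)
```

Emit:
{"name": "apply_moves", "arguments": {
  "targets": [
    [-0.05,0.33,0,0,1],
    [-0.09,0.65,0,0,1],
    [-0.137,0.953,0.005,0,1]
  ]
}}

```text
time: 13.05
eef_pos: [0.5631, -0.2216, 0.1168]
eef_rot: [-3.14, 0.002, 0.105]
force: [-0.4, 0.3, -1.7]
gripper_width: 0.0484
grasp_force: 62.3
```

Emit:
{"name": "apply_moves", "arguments": {
  "targets": [
    [-0.05,0.33,0,0,1],
    [-0.09,0.65,0,0,1],
    [-0.137,0.953,0.005,0,1],
    [-0.137,0.953,0.005,0,1],
    [-0.137,0.953,0.005,0,1]
  ]
}}

```text
time: 13.68
eef_pos: [0.5591, -0.3353, 0.1165]
eef_rot: [-3.14, 0.001, 0.105]
force: [1.2, 0.4, -0.6]
gripper_width: 0.0482
grasp_force: 62.4
```

Emit:
{"name": "apply_moves", "arguments": {
  "targets": [
    [0,0,0.3,0,1],
    [0,0,0.55,0,1],
    [0,0,0.73,0,1],
    [0,0,0.79,0,1],
    [0,0,0.804,0,1],
    [0,0,0.804,0,1]
  ]
}}

```text
time: 14.42
eef_pos: [0.56, -0.3356, 0.0223]
eef_rot: [3.141, -0.001, 0.106]
force: [-0.4, 2.5, 3.0]
gripper_width: 0.0486
grasp_force: 62.6
```

Emit:
{"name": "apply_moves", "arguments": {
  "targets": [
    [0,0,0,0,-0.6],
    [0,0,0,0,-0.6],
    [0,0,0,0,-0.6],
    [0,0,0,0,-0.6],
    [0,0,-0.15,0,-0.6],
    [0,0,-0.45,0,-0.6],
    [0,0,-0.95,0,-0.8],
    [0,0,-0.95,0,-1],
    [0,0,-0.95,0,-1]
  ]
}}

```text
time: 15.55
eef_pos: [0.5593, -0.3361, 0.1357]
eef_rot: [3.141, -0.0, 0.105]
force: [0.2, -0.5, -0.0]
gripper_width: 0.0856
grasp_force: 0.0
```

```bash
python3 -c "
from plan import *
plan([(.4253,.0855,.13,45),(.4253,.0855,.02,45)])
snap('wrist','w2.png')"
```

```text
t 15.55 at [ 0.5593 -0.3361  0.1357] yaw 6.0 w 0.0856 tilt [ 3.141 -0.   ]
   [-0.186 -0.903  0.012] twist -0.1083
   [ 0.424 -0.818  0.012] twist 0
   [ 0.424 -0.818  0.012] twist 0
   [ 0.424 -0.818  0.012] twist 0
  -- at (0.4253, 0.0855, 0.13, 45)
   [-0.    -0.     0.917] twist -0.0
  -- at (0.4253, 0.0855, 0.02, 45)
```

View pics/w2.png

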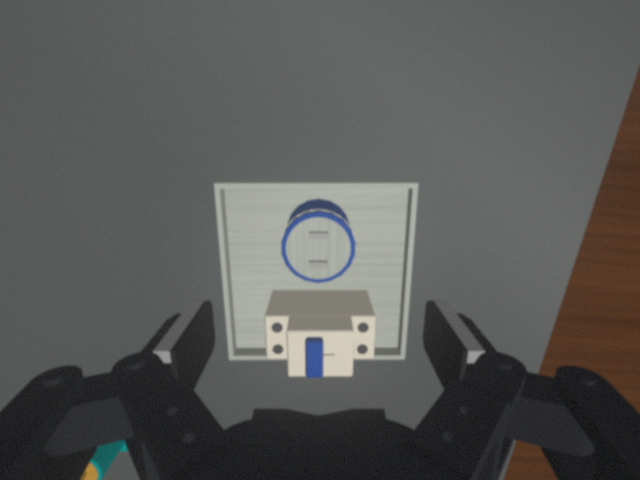

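Both parts stand in the square tray: capacitor at px (318,247), breaker at (320,335). Next is the socket's flange angle.

```bash
cat >> fit.py <<'E'
print('----')
im=f['im'].astype(int)
v,u=np.mgrid[285-15:320+15,260-15:300+15]
g=im[255:335,245:315].max(2); d=f['d'][255:335,245:315]
mask=((g<38)).astype(np.uint8)
mask=cv2.morphologyEx(mask,cv2.MORPH_CLOSE,np.ones((9,9)))
n,l,st,c=cv2.connectedComponentsWithStats(mask)
i=1+np.argmax(st[1:,4]); vv,uu=np.nonzero(l==i)
W=np.array([px(a+245,b+255,.006)[:2]*1000 for a,b in zip(uu,vv)],np.float32)
print(st[i],cv2.minAreaRect(W), np.percentile(g,[5,25,50,90]))
E
python3 fit.py | sed '1,/----/d'
python3 -c "
import cv2;i=cv2.imread('pics/top0.png')[255:335,245:315];cv2.imwrite('pics/c.png',cv2.resize(i,None,fx=7,fy=7))"
```

```text
Traceback (most recent call last):
  File "fit.py", line 32, in <module>
    i=1+np.argmax(st[1:,4]); vv,uu=np.nonzero(l==i)
        ~~~~~~~~~^^^^^^^^^^
ValueError: attempt to get argmax of an empty sequence
```

View pics/c.png

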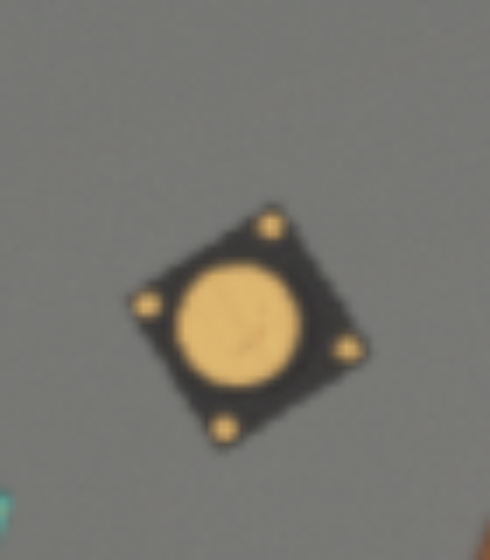

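Emit:
{"name": "apply_moves", "arguments": {
  "targets": [
    [-0.06,-0.3,0.012,-0.03,-1],
    [-0.12,-0.6,0.012,-0.06,-1],
    [-0.186,-0.903,0.012,-0.09,-1],
    [-0.186,-0.903,0.012,-0.1083,-1],
    [-0.186,-0.903,0.012,-0.1083,-1]
  ]
}}

```text
time: 16.23
eef_pos: [0.5256, -0.2304, 0.1331]
eef_rot: [-3.14, 0.0, 0.784]
force: [-0.4, -0.9, 0.0]
gripper_width: 0.085
grasp_force: 0.0
```

Emit:
{"name": "apply_moves", "arguments": {
  "targets": [
    [0.14,-0.27,0.012,0,-1],
    [0.28,-0.54,0.012,0,-1],
    [0.424,-0.818,0.012,0,-1]
  ]
}}

```text
time: 16.6
eef_pos: [0.4919, -0.1247, 0.1317]
eef_rot: [-3.14, 0.0, 0.781]
force: [0.4, 0.6, 0.3]
gripper_width: 0.0856
grasp_force: 0.0
```

Emit:
{"name": "apply_moves", "arguments": {
  "targets": [
    [0.14,-0.27,0.012,0,-1],
    [0.28,-0.54,0.012,0,-1],
    [0.424,-0.818,0.012,0,-1]
  ]
}}

```text
time: 16.98
eef_pos: [0.4586, -0.0193, 0.1305]
eef_rot: [-3.141, 0.0, 0.781]
force: [0.1, -0.5, 0.7]
gripper_width: 0.0856
grasp_force: 0.0
```

Emit:
{"name": "apply_moves", "arguments": {
  "targets": [
    [0.14,-0.27,0.012,0,-1],
    [0.28,-0.54,0.012,0,-1],
    [0.424,-0.818,0.012,0,-1],
    [0.424,-0.818,0.012,0,-1]
  ]
}}

```text
time: 17.48
eef_pos: [0.425, 0.0867, 0.1291]
eef_rot: [-3.141, 0.001, 0.785]
force: [0.5, -0.9, 0.1]
gripper_width: 0.0854
grasp_force: 0.0
```

The screws at crop px (147,305), (271,226), (348,348) and (225,428) put the flange edges at about 35° in world axes. A −29° turn aligns it with the tray.

Emit:
{"name": "apply_moves", "arguments": {
  "targets": [
    [0,0.005,0.35,0,-1],
    [0,0.005,0.7,0,-1],
    [0,0.005,0.86,0,-1],
    [0,0.005,0.91,0,-1],
    [0,0.005,0.91,0,-1],
    [0,0.005,0.91,0,1],
    [0,0.005,0.91,0,1],
    [0,0.005,0.91,0,1],
    [0,0.005,0.91,0,1],
    [0,0.005,0.91,0,1],
    [0,0.005,0.91,0,1],
    [0,0.005,0.91,0,1]
  ]
}}

```text
time: 18.98
eef_pos: [0.4264, 0.085, 0.0211]
eef_rot: [3.141, -0.001, 0.785]
force: [-2.2, 0.0, 7.6]
gripper_width: 0.0364
grasp_force: 59.4
```

Emit:
{"name": "apply_moves", "arguments": {
  "targets": [
    [0,0,-0.2,0,1],
    [0,0,-0.5,0,1],
    [0,0,-0.85,0,1],
    [0,0,-0.85,0,1],
    [0,0,-0.85,0,1]
  ]
}}

```text
time: 19.6
eef_pos: [0.4255, 0.0851, 0.1215]
eef_rot: [-3.141, 0.001, 0.785]
force: [-0.3, -0.4, -1.8]
gripper_width: 0.0359
grasp_force: 60.3
```

```bash
python3 -c "
from plan import *
plan([(.4044,.2964,.12,16)])
exec(open('fit.py').read().split(\"print('cam'\")[0])
a=[px(245+u/7,255+v/7,.008)[:2] for u,v in((147,305),(271,226),(348,348),(225,428))]
for i in range(4): d=a[i]-a[i-1];print(np.degrees(np.arctan2(d[1],d[0]))%90, np.hypot(*d))
"
```

```text
t 19.6 at [0.4255 0.0851 0.1215] yaw 45.0 w 0.0359 tilt [-3.141e+00  1.000e-03]
   [ 0.56  -0.685  0.006] twist 0.0805
   [ 0.158 -0.871  0.006] twist 0
  -- at (0.4044, 0.2964, 0.12, 16)
33.52835975810473 0.039809373343185656
33.24034440798817 0.04004245839069048
33.218717363338754 0.03955729094818333
33.602266207077975 0.03982820800445564
```

Emit:
{"name": "apply_moves", "arguments": {
  "targets": [
    [0.19,-0.23,0,0.025,1],
    [0.38,-0.46,0,0.05,1],
    [0.56,-0.685,0.006,0.0761,1],
    [0.56,-0.685,0.006,0.0761,1],
    [0.56,-0.685,0.006,0.0761,1]
  ]
}}

```text
time: 20.23
eef_pos: [0.4151, 0.1902, 0.1206]
eef_rot: [-3.142, 0.002, 0.309]
force: [-0.0, -0.1, -2.2]
gripper_width: 0.036
grasp_force: 60.7
```

```bash
python3 -c "
from plan import *
plan([(.4044,.2964,.12,17.6),(.4044,.2964,.024,17.6)])"
```

```text
t 20.23 at [0.4151 0.1902 0.1206] yaw 17.7 w 0.036 tilt [-3.142e+00  2.000e-03]
   [ 0.184 -0.87   0.005] twist 0.0002
  -- at (0.4044, 0.2964, 0.12, 17.6)
   [0.  0.  0.8] twist -0.0
  -- at (0.4044, 0.2964, 0.024, 17.6)
```

Emit:
{"name": "apply_moves", "arguments": {
  "targets": [
    [0.06,-0.3,0,0,1],
    [0.12,-0.6,0,0,1],
    [0.184,-0.87,0.005,0,1],
    [0.184,-0.87,0.005,0,1],
    [0.184,-0.87,0.005,0,1]
  ]
}}

```text
time: 20.85
eef_pos: [0.4052, 0.2958, 0.1206]
eef_rot: [3.141, 0.001, 0.307]
force: [-0.2, 1.7, -2.1]
gripper_width: 0.0364
grasp_force: 61.0
```

Emit:
{"name": "apply_moves", "arguments": {
  "targets": [
    [0,0,0.3,0,1],
    [0,0,0.55,0,1],
    [0,0,0.73,0,1],
    [0,0,0.785,0,1],
    [0,0,0.8,0,1],
    [0,0,0.8,0,1]
  ]
}}

```text
time: 21.6
eef_pos: [0.4056, 0.2968, 0.0257]
eef_rot: [-3.142, -0.001, 0.307]
force: [0.2, -0.5, -0.9]
gripper_width: 0.0367
grasp_force: 61.0
```

Emit:
{"name": "apply_moves", "arguments": {
  "targets": [
    [0,0,0,0,-0.2],
    [0,0,0,0,-0.2],
    [0,0,0,0,-0.2],
    [0,0,0,0,-0.2],
    [0,0,-0.15,0,-0.2],
    [0,0,-0.45,0,-0.2],
    [0,0,-0.95,0,-0.6],
    [0,0,-0.95,0,-1],
    [0,0,-0.95,0,-1]
  ]
}}

```text
time: 22.72
eef_pos: [0.4047, 0.2967, 0.1384]
eef_rot: [3.141, 0.001, 0.307]
force: [0.2, -0.4, -0.8]
gripper_width: 0.0855
grasp_force: 0.0
```

```bash
python3 -c "
from plan import *
plan([(.6732,.0085,.15,17.6),(.6732,.0085,.035,17.6)])"
```

```text
t 22.73 at [0.4047 0.2967 0.1384] yaw 17.6 w 0.0855 tilt [3.141e+00 1.000e-03]
   [ 0.469  0.988 -0.032] twist -0.0
   [ 0.469  0.989 -0.032] twist 0
   [ 0.469  0.989 -0.032] twist 0
  -- at (0.6732, 0.0085, 0.15, 17.6)
   [ 0.    -0.     0.958] twist -0.0
  -- at (0.6732, 0.0085, 0.035, 17.6)
```

Emit:
{"name": "apply_moves", "arguments": {
  "targets": [
    [0.15,0.33,-0.01,0,-1],
    [0.31,0.66,-0.02,0,-1],
    [0.469,0.988,-0.032,0,-1]
  ]
}}

```text
time: 23.1
eef_pos: [0.4947, 0.1996, 0.1411]
eef_rot: [-3.141, 0.003, 0.307]
force: [0.6, 0.9, 0.2]
gripper_width: 0.0853
grasp_force: 0.0
```

Emit:
{"name": "apply_moves", "arguments": {
  "targets": [
    [0.15,0.33,-0.01,0,-1],
    [0.31,0.66,-0.02,0,-1],
    [0.469,0.989,-0.032,0,-1]
  ]
}}

```text
time: 23.48
eef_pos: [0.5842, 0.1035, 0.1447]
eef_rot: [-3.14, 0.003, 0.307]
force: [-0.6, 0.2, 0.2]
gripper_width: 0.0854
grasp_force: 0.0
```

Emit:
{"name": "apply_moves", "arguments": {
  "targets": [
    [0.15,0.33,-0.01,0,-1],
    [0.31,0.66,-0.02,0,-1],
    [0.469,0.989,-0.032,0,-1],
    [0.469,0.989,-0.032,0,-1],
    [0.469,0.989,-0.032,0,-1]
  ]
}}

```text
time: 24.1
eef_pos: [0.6728, 0.0091, 0.1488]
eef_rot: [-3.14, 0.003, 0.307]
force: [-0.7, 0.1, 0.3]
gripper_width: 0.0853
grasp_force: 0.0
```

Emit:
{"name": "apply_moves", "arguments": {
  "targets": [
    [0,0,0.35,0,-1],
    [0,0,0.7,0,-1],
    [0,0,0.9,0,-1],
    [0,0,0.95,0,-1],
    [0,0,0.95,0,-1],
    [0,0,0.95,0,1],
    [0,0,0.95,0,1],
    [0,0,0.95,0,1],
    [0,0,0.95,0,1],
    [0,0,0.95,0,1],
    [0,0,0.95,0,1],
    [0,0,0.95,0,1]
  ]
}}

```text
time: 25.6
eef_pos: [0.6739, 0.0085, 0.0371]
eef_rot: [3.141, -0.001, 0.307]
force: [-1.1, 1.1, 6.6]
gripper_width: 0.0286
grasp_force: 59.4
```

Emit:
{"name": "apply_moves", "arguments": {
  "targets": [
    [0,0,-0.2,0,1],
    [0,0,-0.5,0,1],
    [0,0,-0.9,0,1],
    [0,0,-0.9,0,1],
    [0,0,-0.9,0,1]
  ]
}}

```text
time: 26.22
eef_pos: [0.673, 0.0086, 0.1433]
eef_rot: [-3.141, 0.002, 0.307]
force: [0.4, -0.6, -1.0]
gripper_width: 0.0288
grasp_force: 59.2
```

```bash
python3 -c "
from plan import *
plan([(.3973,.364,.143,17.6),(.3973,.364,.04,17.6)])"
```

```text
t 26.23 at [0.673  0.0086 0.1433] yaw 17.6 w 0.0288 tilt [-3.141e+00  2.000e-03]
   [-0.324 -0.879  0.001] twist -0.0
   [-0.324 -0.879  0.001] twist 0
   [-0.324 -0.879  0.001] twist 0
   [-0.324 -0.879  0.001] twist 0
  -- at (0.3973, 0.364, 0.143, 17.6)
   [-0.     0.     0.858] twist -0.0
  -- at (0.3973, 0.364, 0.04, 17.6)
```

Emit:
{"name": "apply_moves", "arguments": {
  "targets": [
    [-0.11,-0.3,0,0,1],
    [-0.22,-0.6,0,0,1],
    [-0.324,-0.879,0,0,1]
  ]
}}

```text
time: 26.6
eef_pos: [0.603, 0.0983, 0.1426]
eef_rot: [-3.14, 0.003, 0.307]
force: [-0.3, 0.8, -0.3]
gripper_width: 0.0285
grasp_force: 59.3
```

Emit:
{"name": "apply_moves", "arguments": {
  "targets": [
    [-0.11,-0.3,0,0,1],
    [-0.22,-0.6,0,0,1],
    [-0.324,-0.879,0,0,1]
  ]
}}

```text
time: 26.98
eef_pos: [0.534, 0.187, 0.1428]
eef_rot: [-3.141, 0.003, 0.307]
force: [0.5, 0.7, -0.8]
gripper_width: 0.0285
grasp_force: 59.3
```

Emit:
{"name": "apply_moves", "arguments": {
  "targets": [
    [-0.11,-0.3,0,0,1],
    [-0.22,-0.6,0,0,1],
    [-0.324,-0.879,0,0,1]
  ]
}}

```text
time: 27.35
eef_pos: [0.4651, 0.2757, 0.1429]
eef_rot: [3.142, 0.003, 0.307]
force: [-0.1, 0.4, -1.1]
gripper_width: 0.0288
grasp_force: 59.3
```

Emit:
{"name": "apply_moves", "arguments": {
  "targets": [
    [-0.11,-0.3,0,0,1],
    [-0.22,-0.6,0,0,1],
    [-0.324,-0.879,0,0,1],
    [-0.324,-0.879,0,0,1],
    [-0.324,-0.879,0,0,1]
  ]
}}

```text
time: 27.98
eef_pos: [0.3978, 0.3632, 0.1436]
eef_rot: [3.141, 0.002, 0.307]
force: [-0.5, 0.0, -0.9]
gripper_width: 0.0287
grasp_force: 59.4
```

Emit:
{"name": "apply_moves", "arguments": {
  "targets": [
    [0,0,0.3,0,1],
    [0,0,0.6,0,1],
    [0,0,0.78,0,1],
    [0,0,0.84,0,1],
    [0,0,0.862,0,1],
    [0,0,0.862,0,1]
  ]
}}

```text
time: 28.72
eef_pos: [0.3983, 0.3638, 0.0417]
eef_rot: [-3.141, -0.001, 0.307]
force: [0.7, -0.2, -0.7]
gripper_width: 0.0287
grasp_force: 59.4
```

Emit:
{"name": "apply_moves", "arguments": {
  "targets": [
    [0,0,0,0,0],
    [0,0,0,0,0],
    [0,0,0,0,0],
    [0,0,0,0,0],
    [0,0,-0.15,0,0],
    [0,0,-0.45,0,0],
    [0,0,-0.95,0,-0.6],
    [0,0,-0.95,0,-1],
    [0,0,-0.95,0,-1]
  ]
}}

```text
time: 29.85
eef_pos: [0.3975, 0.3636, 0.1546]
eef_rot: [3.141, 0.001, 0.307]
force: [-0.0, -0.1, 0.0]
gripper_width: 0.0857
grasp_force: 0.0
```

```bash
python3 -c "
from plan import *
plan([(.566,.0455,.15,86.0)])
snap('wrist','w3.png')"
```

```text
t 29.85 at [0.3975 0.3636 0.1546] yaw 17.6 w 0.0857 tilt [3.141e+00 1.000e-03]
   [0.179 0.984 0.013] twist -0.19
   [-0.849  0.529  0.013] twist 0
   [-0.849  0.529  0.013] twist 0
  -- at (0.566, 0.0455, 0.15, 86.0)
```

View pics/w3.png

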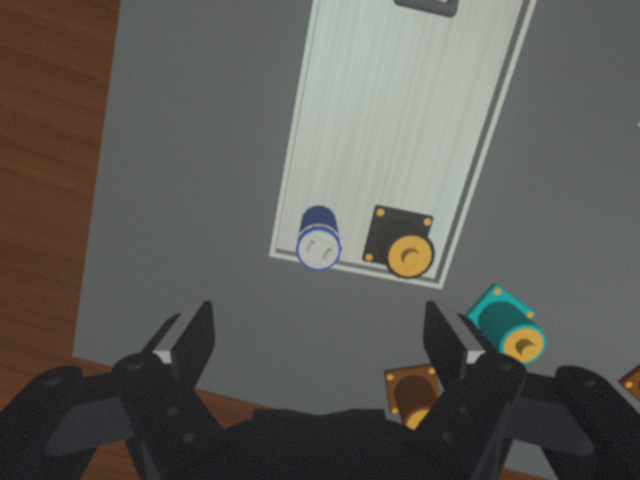

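Slim capacitor (318,250) and socket (408,240) are standing well in the long tray. On to the switch plate.

Emit:
{"name": "apply_moves", "arguments": {
  "targets": [
    [0.06,0.33,0.013,-0.03,-1],
    [0.12,0.66,0.013,-0.06,-1],
    [0.179,0.984,0.013,-0.09,-1],
    [0.179,0.984,0.013,-0.12,-1],
    [0.179,0.984,0.013,-0.15,-1],
    [0.179,0.984,0.013,-0.175,-1],
    [0.179,0.984,0.013,-0.19,-1],
    [0.179,0.984,0.013,-0.19,-1]
  ]
}}

```text
time: 30.9
eef_pos: [0.4535, 0.2575, 0.1524]
eef_rot: [-3.139, 0.001, 1.5]
force: [-0.1, -0.7, -0.0]
gripper_width: 0.0854
grasp_force: 0.0
```

Emit:
{"name": "apply_moves", "arguments": {
  "targets": [
    [-0.28,0.18,0.013,0,-1],
    [-0.56,0.35,0.013,0,-1],
    [-0.849,0.529,0.013,0,-1]
  ]
}}

```text
time: 31.28
eef_pos: [0.5103, 0.1506, 0.1512]
eef_rot: [-3.14, 0.0, 1.499]
force: [0.3, -0.6, -0.0]
gripper_width: 0.0855
grasp_force: 0.0
```

Emit:
{"name": "apply_moves", "arguments": {
  "targets": [
    [-0.28,0.18,0.013,0,-1],
    [-0.56,0.35,0.013,0,-1],
    [-0.849,0.529,0.013,0,-1],
    [-0.849,0.529,0.013,0,-1],
    [-0.849,0.529,0.013,0,-1]
  ]
}}

```text
time: 31.9
eef_pos: [0.5658, 0.0461, 0.1498]
eef_rot: [-3.14, -0.0, 1.5]
force: [-0.5, 0.5, 0.2]
gripper_width: 0.0855
grasp_force: 0.0
```

```bash
python3 -c "
from plan import *
plan([(.566,.0455,.12,86.0),(.566,.0455,.010,86)])
im,d,m=snap('wrist','w4.png')
P=cloud(d,m);np.set_printoptions(precision=4,suppress=True)
Q=P[(np.hypot(P[:,0]-.566,P[:,1]-.0455)<.03)&(P[:,2]>.03)&(P[:,2]<.045)]
print(len(Q),Q.mean(0),cv2.minAreaRect((Q[:,:2]*1000).astype(np.float32)))
Q=P[(np.hypot(P[:,0]-.569,P[:,1]-.09)<.075)&(P[:,2]>.0035)&(P[:,2]<.01)]
if len(Q):print(len(Q),Q.mean(0),cv2.minAreaRect((Q[:,:2]*1000).astype(np.float32)))
"
```

```text
t 31.9 at [0.5658 0.0461 0.1498] yaw 85.9 w 0.0855 tilt [-3.14 -0.  ]
   [-0.005  0.002  0.248] twist -0.0002
  -- at (0.566, 0.0455, 0.12, 86.0)
   [0.    0.    0.917] twist -0.0
  -- at (0.566, 0.0455, 0.01, 86)
1240 [0.5653 0.0471 0.0357] ((565.1358642578125, 46.2603874206543), (29.83515167236328, 23.722013473510742), 86.62394714355469)
8200 [0.5689 0.0988 0.0049] ((560.4273681640625, 89.63253784179688), (119.44768524169922, 65.60306549072266), 86.09452056884766)
```

View pics/w4.png

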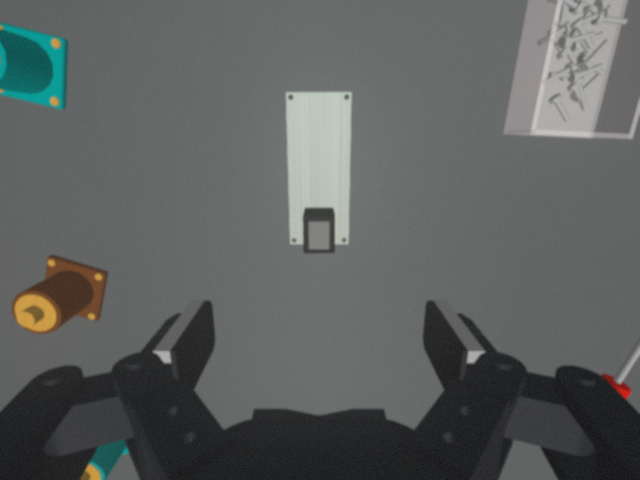

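The plate is in line with the tool: housing at px (319,232), bare end at the top.

Emit:
{"name": "apply_moves", "arguments": {
  "targets": [
    [0,0,0.4,0,-1],
    [0,0,0.7,0,-1],
    [0,0,0.7,0,-1]
  ]
}}

```text
time: 32.33
eef_pos: [0.5646, 0.0466, 0.0645]
eef_rot: [-3.136, -0.0, 1.501]
force: [-0.1, -0.4, 0.7]
gripper_width: 0.0852
grasp_force: 0.0
```

Emit:
{"name": "apply_moves", "arguments": {
  "targets": [
    [0,0,0.25,0,-1],
    [0,0,0.42,0,-1],
    [0,0,0.46,0,-1],
    [0,0,0.46,0,-1],
    [0,0,0.46,0,1],
    [0,0,0.46,0,1],
    [0,0,0.46,0,1],
    [0,0,0.46,0,1],
    [0,0,0.46,0,1],
    [0,0,0.46,0,1],
    [0,0,0.46,0,1],
    [0,0,0.46,0,1]
  ]
}}

```text
time: 33.83
eef_pos: [0.5667, 0.0455, 0.0117]
eef_rot: [3.141, 0.0, 1.501]
force: [-0.6, -0.3, 4.9]
gripper_width: 0.0228
grasp_force: 60.1
```

Emit:
{"name": "apply_moves", "arguments": {
  "targets": [
    [0,0,-0.15,0,1],
    [0,0,-0.4,0,1],
    [0,0,-0.75,0,1],
    [0,0,-0.75,0,1],
    [0,0,-0.75,0,1]
  ]
}}

```text
time: 34.45
eef_pos: [0.5659, 0.0456, 0.1009]
eef_rot: [-3.141, -0.0, 1.501]
force: [-0.6, -0.2, -2.4]
gripper_width: 0.0229
grasp_force: 59.4
```

```bash
python3 -c "
from plan import *
import math
c,s=math.cos(math.radians(6)),math.sin(math.radians(6))
def T(x,y): return (.519+c*x-s*y,.3365+s*x+c*y)
for x in(-60,-58,2): print(x,T(x/1000,0))
plan([(*T(-.058,0),.10,6)])
"
```

```text
-60 (0.45932868627790363, 0.3302282922039408)
-58 (0.4613177300686402, 0.3304373491304761)
2 (0.5209890437907365, 0.33670905692653536)
t 34.45 at [0.5659 0.0456 0.1009] yaw 86.0 w 0.0229 tilt [-3.141 -0.   ]
   [ 0.769 -0.345  0.002] twist 0.2222
   [-0.206 -0.817  0.002] twist 0
   [-0.206 -0.817  0.002] twist 0
  -- at (0.4613177300686402, 0.3304373491304761, 0.1, 6)
```

Emit:
{"name": "apply_moves", "arguments": {
  "targets": [
    [0.25,-0.11,0,0.028,1],
    [0.5,-0.22,0,0.056,1],
    [0.769,-0.345,0,0.084,1],
    [0.769,-0.345,0,0.112,1],
    [0.769,-0.345,0,0.14,1],
    [0.769,-0.345,0,0.168,1],
    [0.769,-0.345,0,0.196,1],
    [0.769,-0.345,0,0.2222,1],
    [0.769,-0.345,0,0.2222,1]
  ]
}}

```text
time: 35.58
eef_pos: [0.5309, 0.1405, 0.1001]
eef_rot: [-3.141, 0.002, 0.106]
force: [0.9, 0.2, -1.1]
gripper_width: 0.023
grasp_force: 59.4
```

Emit:
{"name": "apply_moves", "arguments": {
  "targets": [
    [-0.07,-0.28,0,0,1],
    [-0.14,-0.55,0,0,1],
    [-0.206,-0.817,0,0,1]
  ]
}}

```text
time: 35.95
eef_pos: [0.4959, 0.2363, 0.1005]
eef_rot: [3.141, 0.001, 0.109]
force: [0.6, 0.1, -1.1]
gripper_width: 0.0228
grasp_force: 59.4
```

Emit:
{"name": "apply_moves", "arguments": {
  "targets": [
    [-0.07,-0.28,0,0,1],
    [-0.14,-0.55,0,0,1],
    [-0.206,-0.817,0,0,1],
    [-0.206,-0.817,0,0,1],
    [-0.206,-0.817,0,0,1]
  ]
}}

```text
time: 36.58
eef_pos: [0.4618, 0.3298, 0.1007]
eef_rot: [3.141, 0.001, 0.106]
force: [-0.7, -0.2, -1.2]
gripper_width: 0.023
grasp_force: 59.3
```

```bash
python3 -c "
from plan import *
plan([(.4613,.3304,.0165,6),(.521,.3367,.0165,6)])
im,d,m=snap('wrist','w5.png')
"
```

```text
t 36.58 at [0.4618 0.3298 0.1007] yaw 6.1 w 0.023 tilt [3.141e+00 1.000e-03]
   [-0.004 -0.005  0.702] twist 0.0003
  -- at (0.4613, 0.3304, 0.0165, 6)
   [ 0.5 -0.   0. ] twist -0.0
  -- at (0.521, 0.3367, 0.0165, 6)
```

View pics/w5.png

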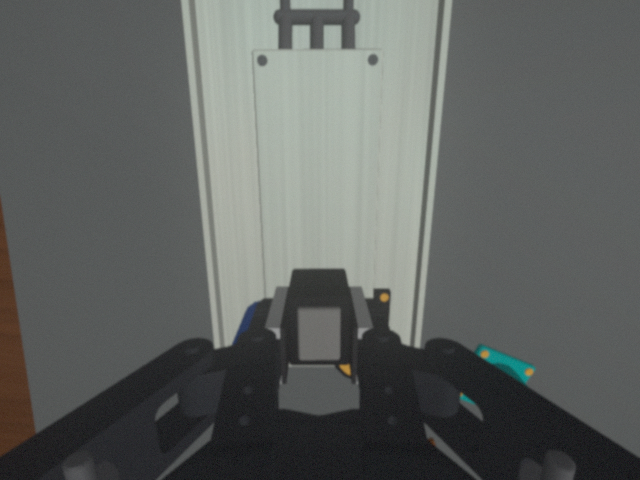

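Emit:
{"name": "apply_moves", "arguments": {
  "targets": [
    [-0.046,-0.005,0.2,0,1],
    [-0.046,-0.005,0.4,0,1],
    [-0.046,-0.005,0.58,0,1],
    [-0.046,-0.005,0.67,0,1],
    [-0.046,-0.005,0.7,0,1],
    [-0.046,-0.005,0.7,0,1]
  ]
}}

```text
time: 37.38
eef_pos: [0.4567, 0.3303, 0.0177]
eef_rot: [-3.141, -0.001, 0.105]
force: [-0.2, -0.0, -1.6]
gripper_width: 0.0229
grasp_force: 59.4
```

```bash
python3 -c "
from plan import *
plan([(.521,.3367,.0165,6)])
im,d,m=snap('wrist','w6.png')
"
```

```text
t 37.38 at [0.4567 0.3303 0.0177] yaw 6.0 w 0.0229 tilt [-3.141e+00 -1.000e-03]
   [0.539 0.003 0.01 ] twist -0.0
  -- at (0.521, 0.3367, 0.0165, 6)
```

View pics/w6.png

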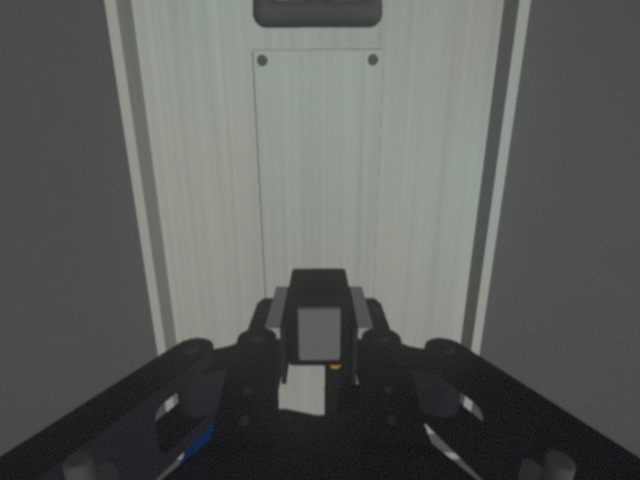

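The plate end (row 48) lies just before the lip (row 25) and is centred on it. Sliding it in.

Emit:
{"name": "apply_moves", "arguments": {
  "targets": [
    [0.05,0,0,0,1],
    [0.1,0,0,0,1],
    [0.15,0,0,0,1],
    [0.19,0,0,0,1],
    [0.23,0,0,0,1],
    [0.27,0,0,0,1],
    [0.31,0,0,0,1],
    [0.35,0,0,0,1],
    [0.39,0,0,0,1],
    [0.43,0,0,0,1],
    [0.47,0,0,0,1],
    [0.51,0,0,0,1],
    [0.54,0,0,0,1],
    [0.54,0,0,0,1],
    [0.54,0,0.01,0,1],
    [0.54,0,0.012,0,1]
  ]
}}

```text
time: 39.42
eef_pos: [0.521, 0.3372, 0.0159]
eef_rot: [-3.141, -0.001, 0.105]
force: [1.8, 0.6, -2.6]
gripper_width: 0.0232
grasp_force: 59.0
```

```bash
python3 -c "
from plan import *
plan([(.521,.3367,.015,6)])
im,d,m=snap('wrist','w7.png')
"
```

```text
t 39.42 at [0.521  0.3372 0.0159] yaw 6.0 w 0.0232 tilt [-3.141e+00 -1.000e-03]
   [-0.     0.004  0.007] twist -0.0
  -- at (0.521, 0.3367, 0.015, 6)
```

View pics/w7.png

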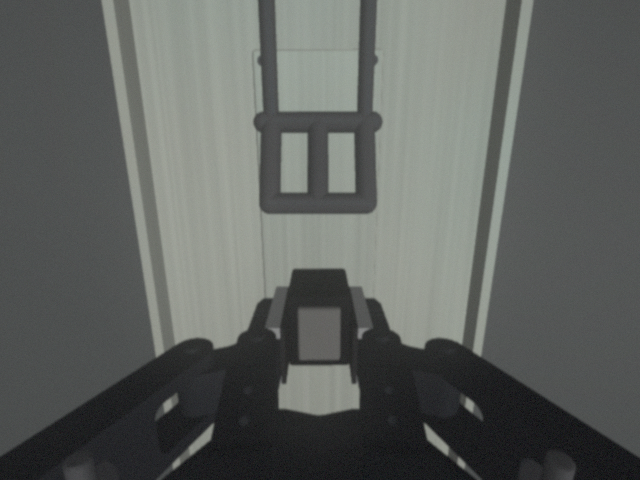

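The plate end (row 50) is well past the pressing bar (row 122), and the housing is clear of the lip (row 210). Releasing.

Emit:
{"name": "apply_moves", "arguments": {
  "targets": [
    [0,0,0.004,0,1],
    [0,0,0.004,0,1],
    [0,0,0.004,0,0.2],
    [0,0,0.004,0,0],
    [0,0,0.004,0,0],
    [0,0,0.004,0,0],
    [0,0,0.004,0,0],
    [0,0,-0.15,0,0],
    [0,0,-0.4,0,0],
    [0,0,-0.8,0,0],
    [0,0,-1,0,0],
    [0,0,-1,0,0]
  ]
}}

```text
time: 40.98
eef_pos: [0.5216, 0.3376, 0.1387]
eef_rot: [-3.14, -0.005, 0.105]
force: [0.6, -1.7, -0.0]
gripper_width: 0.0429
grasp_force: 0.0
```

Emit:
{"name": "apply_moves", "arguments": {
  "targets": [
    [-0.3,0.3,-0.3,0,0],
    [-0.6,0.6,-0.6,0,0],
    [-0.9,0.9,-0.8,0,0],
    [-0.9,0.9,-0.8,0,0]
  ]
}}

```text
time: 41.48
eef_pos: [0.4237, 0.2172, 0.2332]
eef_rot: [-3.141, -0.002, 0.103]
force: [0.2, 0.1, 0.1]
gripper_width: 0.0423
grasp_force: 0.0
```

Emit:
{"name": "apply_moves", "arguments": {
  "targets": [
    [-0.2,0.4,0,0,0],
    [-0.3,0.8,0,0,0],
    [-0.3,1,0,0,0],
    [-0.3,1,0,0,0],
    [-0.3,1,0,0,0]
  ]
}}

```text
time: 42.1
eef_pos: [0.4014, 0.0961, 0.2312]
eef_rot: [-3.141, 0.001, 0.105]
force: [-0.0, -0.8, -0.1]
gripper_width: 0.0427
grasp_force: 0.0
```

Run:
```python
from plan import *
np.set_printoptions(precision=4,suppress=True)
im,d,m=snap('top','top1.png'); P=cloud(d,m)
c,s=math.cos(math.radians(6)),math.sin(math.radians(6))
L=(P[:,:2]-[.519,.3365])@np.array([[c,-s],[s,c]])
def pr(n,M): print(n,M.sum(),L[M].mean(0)*1000,P[M,2].mean(),(np.ptp(L[M],0)*1000).round(1))
B=(abs(L[:,0]-.0)<.03)&(abs(L[:,1])<.03)
pr('housing',B&(P[:,2]>.035))
B=(L[:,0]>-.03)&(L[:,0]<.04)&(abs(L[:,1])<.035)
pr('plate',B&(P[:,2]>.007)&(P[:,2]<.012)&(abs(L[:,0]-.03)<.01))
B=(L[:,0]<-.08)&(L[:,0]>-.16)
pr('sock',B&(L[:,1]<.005)&(P[:,2]>.047)); pr('slim',B&(L[:,1]>.01)&(P[:,2]>.07))
cv2.imwrite('pics/t1.png',cv2.resize(np.hstack([im[160:345,90:320],im[160:345,400:580]])[:,:,::-1],None,fx=1.9,fy=1.9))
```

```text
housing 214 [ 2.2662 -1.4322] 0.03985596050107901 [29.7 24.8]
plate 209 [30.5158 -0.8395] 0.009350213773352907 [19.9 56.5]
sock 10180 [-127.8709 -259.0234] 0.4761698216606103 [ 78.  705.7]
slim 250 [-116.4875   37.6858] 0.0789249260968038 [28.8 30.3]
```

View pics/t1.png

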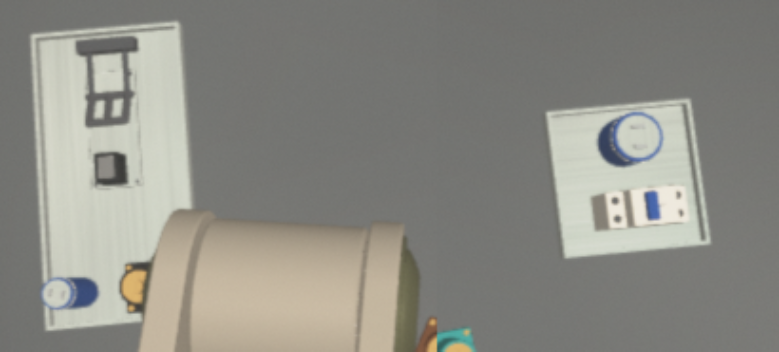

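The plate lies flat under the arm, and the capacitors and breaker stand in their trays (socket partly hidden by the robot, seen upright earlier). Handing in.

```bash
python3 -c "from rig import *; print(sign_off())"
```

```text
the job is handed in; nothing more can be done
None
```

Both kits are made up, the switch plate is tucked under the hold-down arm, and the job was handed in at about 42 s; the robot partly hid the socket in the last picture, but it stood upright when last seen clearly.

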